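# Show the enamel sample slide, label up

## Robot

A 7-joint arm with a two-finger parallel gripper is mounted at the origin on a cart in front of the work surface, level with it; the furniture and walls round the work are solid. World frame = base frame: x ahead of the robot, y to its left, z up, the work surface at z = 0. Lengths are in m, angles in rad, forces in N, time in s.
With the tool pointing down it reaches from about 0.4 to 0.875 m from the base axis. Payload 6.5 kg.
Tool frame: the origin (TCP) lies between the finger pads; the fingertips stand ctrl.tcp_to_tips ahead of it and the grasp point (between the pads) lies 11 mm behind it (ctrl.tcp_to_tips is the distance from the TCP to the fingertips, in m); z points along the fingers, y is the line along which they close (so a half turn about z gives the same grasp; the last joint's range is limited). The gripper opens to 85 mm and grips with 20 to 120 N. Pads are 22 mm wide; open, the fingers measure 114 mm over their backs; the gripper's body (76 mm by 85 mm) begins 54 mm behind the grasp point. The pads swing forward as they close: fully open they stand 13 mm farther back than shut.
Start: joints at [-1.406, 0.536, -0.004, 1.538, 0.003, 1.067, -0.071], TCP at [0.149, 0.633, 0.239] pointing down, gripper open.
Joint ranges: [-2.7, 2.7], [-0.37, 2.16], [-1.27, 1.26], [0.24, 2.4], [-1.31, 4.45], [0.19, 1.91], [-2.76, 2.76]. Speed limits (rad/s): [2.39, 2.39, 3.14, 3.14, 3.14, 3.14, 3.14].

## Interface

Orientations are given as a rotation vector (axis times angle).
In Python, from plant import ctrl, vision, close_job gives the robot as it stands.
- The arm moves only by the tool send_rows, never from a script. Its argument "increments" is a list of rows, each a list of 5 numbers: the shift along the tool's x, y, z in mm, then the turn about the tool's z in rad, then the closure, from 0 (fully open) to 1 (shut). In form: [[dx, dy, dz, roll, jaw], ...]. A call has 1 to 8 rows; each row is the pose to reach, as a shift and turn from the pose commanded when the call began, along the tool's axes at that moment; what a row does not reach only later rows make up. A row lasts 1/12 s, in which the tool goes at most 41.7 mm and 7.16 degrees, less where a joint would pass 70% of its speed; a pose out of reach is approached as far as the arm can. A call with a gripper value outside its range is refused whole. The fingers move at their own pace and stop on an object; "force" is the grip in N (left out, the last holds). Time passes only in rows, so rows that repeat a pose let the fingers close. It gives the time, the measured TCP pose, the force, the opening and the grip force at its end, in the units of the state.
- ctrl.get_obs(): the state, without advancing time (a new reading comes with each control period).
- vision.get_image(name): name is "scene" or "side" or "wrist"; returns the picture (400x640x3 uint8, red, green, blue); there is no depth.
- vision.camera_params(name): a dict with "fovy" (degrees; the focal length in pixels is half the picture's height over the tangent of half this angle, whatever the lens; pixels are square), "cx", "cy" (the principal point, pixels), "extrinsics" (4x4, takes a point from camera to world coordinates). Camera axes: x right, y down, z forward; pixel columns grow to the right and rows downward; lengths in m; the calibration is good to about 2 mm. A picture is of the moment at which its call begins: read the wrist's pose just before it. camera_params takes no time and is no camera call; for the wrist camera it gives the pose at the moment of the call.
- close_job(): hands the job in; it is judged then, once.
The state is a dict: "time": time; "joints": joint angles; "joint_velocities": joint speeds; "tau": joint torques, N m; "tcp_pos": TCP position; "eef_rot": TCP orientation; "contact_force": force on the tool from outside, world axes, zero at the start; "torque": the same for the moment, N m; "gripper_width": finger opening in m; "gripper_force": force on a finger pad.
Only numpy, scipy, OpenCV 4.12 (cv2) and the standard library are available. Lean on these libraries where they do the work, as an engineer would, in place of code of your own. Each camera call takes 0.05 s, during which the arm holds its last target. There are 200 camera calls.

## Task

One blue mixing pot has been left standing on the glass enamel-sample slide: take it off and nest it squarely, the right way up, inside the other blue pot standing in the tray, and let go of it. Then find the slide's frosted label end, the white one with a small notch cut out of one corner, and pick the slide up by its clear glass part so that the frosted end stays uncovered. Finish while still holding it motionless at least 12 cm above the tray, label face upward, sloping at about 45 degrees with the frosted end uppermost for the overhead camera to read (any compass direction will do); leave the other tools in the tray where they lie.

Things in the scene. Friction and masses are not known exactly. Their poses are not given: they have to be found in the camera images.
- slide: glass sample slide 76 x 26 x 6 mm, 35 g, lying flat in the tray label face up under the first pot. Origin: centre of its underside. +x runs along its length to the frosted end, +z out of the label face. The 24 mm at the +x end are white frosted (with three dark ruled lines), and a 7 x 7 mm notch is cut from its +x, -y corner. The other 52 mm are green clear glass with red, yellow and blue swatches.
- slide_mid (a point): centre of the slide (half its length, width and thickness); axes as the slide's. Overhead, a fixed wooden bench pin (22 mm thick, underside 355 mm above the tray floor) juts from the far left over the tray; its tip is 80 mm wide with corners near x 0.46, y 0.20 and x 0.52, y 0.15: keep wrists clear of it.
- frosted_end (a point): centre of the frosted label part, 26 mm from the slide's centre towards its frosted end; axes as the slide's
- pot_upper: the pot that stands on the middle of the slide at the start: blue round tapered open pot, 40 mm high, 40 mm across at the foot, 54 mm at the rim, wall 3 mm, 50 g. Origin: centre of its underside, z up
- pot_upper_mid (a point): point on that pot's axis 20 mm above its underside; 47 mm across there
- pot_lower: the same kind of pot, empty, standing in the tray on its own. Origin: centre of its underside. Nested, the upper pot's foot comes to rest about 22 mm above this pot's foot, its top 22 mm standing clear of this pot's rim
- pot_lower_mid (a point): point on that pot's axis 20 mm above its underside
- mandrel: tapered steel ring mandrel with black grip, 27 x 316 x 27, lying at the far side; sizes in mm; a bystander; origin at the centre of its underside
- block: square steel bench block 75 x 75 x 22, left front; sizes in mm; a bystander; origin at the centre of its underside
- teal_pliers: teal-handled pliers 36 x 149 x 12, front; sizes in mm; a bystander; origin at the centre of its underside
- yellow_cutters: yellow and black cutters 38 x 138 x 12, front; sizes in mm; a bystander; origin at the centre of its underside
- tweezer: steel tweezers 15 x 140 x 10, left; sizes in mm; a bystander; origin at the centre of its underside
- spool: spool of copper wire, 52 across, 28 high, left; sizes in mm; a bystander; origin at the centre of its underside

How it is judged:
On the way, in this order (a step that is already met when the one before it is completed fails the run):
1. the pot is nested upright inside the other pot and let go (horizontal distance between pot_upper_mid and pot_lower_mid below 0.005 m and z of pot_upper_mid in the frame of pot_lower_mid between 0.012 and 0.026 m and angle between pot_upper_mid's own z axis and vertical below 0.15 rad and angle between pot_lower_mid's own z axis and vertical below 0.1 rad and height (world z) of pot_lower_mid below 0.022 m and contact force between the fingers and pot_upper below 0.05 N), for 0.2 s.
2. the slide is lifted by the gripper (height (world z) of slide_mid above 0.05 m and contact force between the fingers and slide above 0.5 N), for 0.2 s.
At the end, for the whole second after the job is handed in: Pots nested and released in the tray: axes within 5 mm, upper 12-26 mm above lower, upper tilt under 8.5 deg, lower 5.5. Slide held still, centre over 12 cm up, frosted end up at 30-60 deg, label face within 65 deg of up, grasp point 18 mm or more from the frosted middle towards the clear end (all of step 1 and height (world z) of slide_mid above 0.12 m and angle between slide_mid's own x axis and vertical between 0.52 and 1.05 rad and angle between slide_mid's own z axis and vertical below 1.13 rad and x of the grasp point in the frame of frosted_end below -0.018 m and contact force between the fingers and slide above 0.5 N and linear speed of slide below 0.02 m/s); the arm keeps its last pose, push and grip.
It fails at once if a bystanding tool is shoved more than 3 cm (distance of any of mandrel, block, teal_pliers, yellow_cutters, tweezer, spool from where it was at the start of the episode above 0.03 m).
It also fails if it takes over 54 s, if anything falls off the work surface, if the arm or the gripper's body presses on something with over 40 N, if the wrist force passes 120 N, or if a joint passes its speed limit or range.

## Working session

There is one attempt and no reset: what is moved stays moved. The work goes in short steps, Python scripts to look and compute and a tool call to move; the robot and the scene stay as the last step left them, time stands still between calls to the robot, and variables do not carry over. Pictures are saved under pics/ and viewed, at most 10 in all, crops included, and the job is handed in when it is done.

Besides the shell and the picture viewer there is one more tool, called after "Call:" as a command line: name --pt "numbers of a row" for each row, then --argument value for the rest. send_rows: Moves the arm, as the interface text tells. Its arguments: {"type":"object","properties":{"increments":{"type":"array","items":{"type":"array","items":{"type":"number"}}},"force":{"type":"number"}},"required":["increments"]}

```bash
mkdir -p pics; ls; python3 - <<'E'
from plant import ctrl, vision
import cv2, numpy as np
o=ctrl.get_obs(); print(o, ctrl.tcp_to_tips)
for n in ("scene","side"):
    im=vision.get_image(n); cv2.imwrite(f"pics/{n}0.png",im[:,:,::-1]); print(n,vision.camera_params(n))
print(vision.camera_params("wrist"))
E
```

```text
pics
{'time': 0.0, 'joints': array([-1.406223  ,  0.53719274, -0.00447307,  1.53885559,  0.00261366,
        1.06730663, -0.07119802]), 'joint_velocities': array([ 3.90487237e-04,  1.01332131e-03,  8.49549570e-04,  3.22086774e-05,
       -1.49023819e-03,  4.40712621e-04,  5.25178270e-04]), 'tau': array([ 2.88654956e-04, -5.83437002e+01,  1.04858078e+00, -2.59097582e+01,
        1.22314956e-02,  9.76801675e-03, -1.15019904e-05]), 'tcp_pos': array([0.14853396, 0.63216895, 0.23840237]), 'eef_rot': array([-3.61512987e-01, -3.12064200e+00,  2.75615755e-03]), 'contact_force': array([ 0.64221774,  0.27446835, -0.35577656]), 'torque': array([ 0.02758287, -0.00943757, -0.00601642]), 'gripper_force': 0.0, 'gripper_width': 0.08568262619911425} 0.008
scene {'fovy': 51.73441182918684, 'cx': 314.51643804061615, 'cy': 194.78707065047746, 'extrinsics': array([[ 0.86043133, -0.39361976,  0.32360688,  0.2260497 ],
       [-0.50956315, -0.66237297,  0.54918799, -0.32677831],
       [-0.00182279, -0.63743669, -0.77050058,  0.70585058],
       [ 0.        ,  0.        ,  0.        ,  1.        ]])}
side {'fovy': 49.97970996818918, 'cx': 320.2154127260607, 'cy': 197.17977539742026, 'extrinsics': array([[-0.98546888, -0.06346068,  0.15755579,  0.35696589],
       [-0.16914536,  0.45141022, -0.87613849,  0.93343834],
       [-0.01552195, -0.89005705, -0.4555848 ,  0.47615654],
       [ 0.        ,  0.        ,  0.        ,  1.        ]])}
{'fovy': 70.9562688741548, 'cx': 317.7207613935417, 'cy': 195.92466502633502, 'extrinsics': array([[ 0.22955525,  0.92011156,  0.31733121,  0.0675174 ],
       [ 0.97329316, -0.21627646, -0.07697348,  0.6512726 ],
       [-0.00219291,  0.32652597, -0.94518569,  0.37306583],
       [ 0.        ,  0.        ,  0.        ,  1.        ]])}
```

View pics/scene0.png

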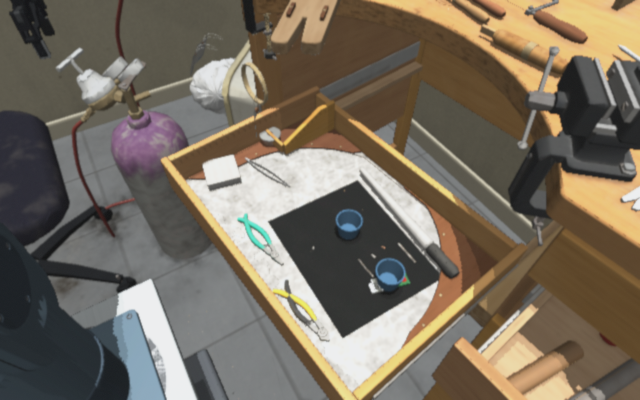

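View pics/side0.png

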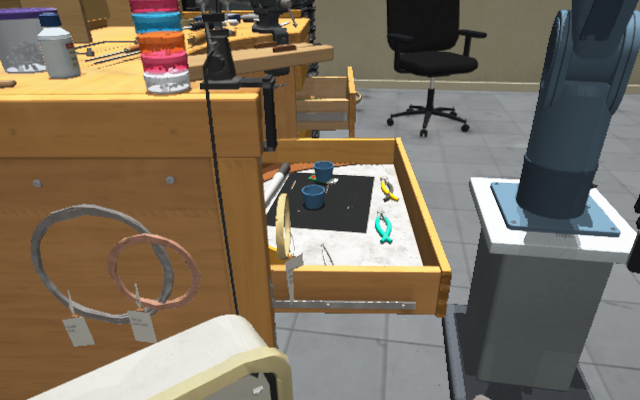

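The scene view shows the upper pot at (390,272) on the slide. The frosted end points left, to about (375,285), and the coloured end shows at (405,282). The lower pot is at (348,223) and the mandrel runs (360,170)-(455,270). The side view confirms the pots at (324,172) and (313,197), and the pin overhead. I'll measure both pots from the blue masks.

```bash
cat > h.py <<'E'
import cv2, numpy as np
from scipy.optimize import least_squares
from scipy.spatial.transform import Rotation as R
def ray(P,px):
    f=200/np.tan(np.radians(P["fovy"]/2)); px=np.atleast_2d(px).astype(float)
    d=np.c_[(px[:,0]-P["cx"])/f,(px[:,1]-P["cy"])/f,np.ones(len(px))]
    E=P["extrinsics"]; return E[:3,3],d@E[:3,:3].T
def plane(P,px,z):
    o,d=ray(P,px); return o+d*((z-o[2])/d[:,2])[:,None]
def proj(P,X):
    E=P["extrinsics"]; c=(np.atleast_2d(X)-E[:3,3])@E[:3,:3]; f=200/np.tan(np.radians(P["fovy"]/2))
    return np.c_[c[:,0]/c[:,2]*f+P["cx"],c[:,1]/c[:,2]*f+P["cy"]]
def blobs(mask,amin):
    cs,_=cv2.findContours(mask.astype(np.uint8),cv2.RETR_EXTERNAL,cv2.CHAIN_APPROX_NONE)
    return [c[:,0] for c in cs if cv2.contourArea(c)>amin]
def blue(im):
    h=cv2.cvtColor(im,cv2.COLOR_RGB2HSV); return cv2.inRange(h,(95,90,40),(120,255,255))
def rim(P,c,z,r=.027):
    "circle of known radius on the far side of the rim plane"
    X=plane(P,c+0.0,z)[:,:2]; o=P["extrinsics"][:2,3]; u=X.mean(0)-o; u/=np.linalg.norm(u)
    m=X.mean(0); 
    for _ in range(4):
        F=X[(X-m)@u>0.004]
        s=least_squares(lambda p:np.hypot(*(F-p).T)-r,m,loss="soft_l1",f_scale=.001); m=s.x
    return m,np.abs(s.fun).mean()
def tool(o,X):
    return (R.from_rotvec(o["eef_rot"]).inv().apply(np.asarray(X)-o["tcp_pos"])*1000).round(1)
E
python3 - <<'E'
from h import *
from plant import ctrl,vision
for n in ("scene","side"):
    im=cv2.imread(f"pics/{n}0.png")[:,:,::-1].copy(); P=vision.camera_params(n)
    for c in blobs(blue(im),60):
        if n=="side" and not(290<c[:,0].mean()<340 and c[:,1].mean()<215): continue
        if n=="scene" and not(320<c[:,0].mean()<420 and 190<c[:,1].mean()<300): continue
        print(n,c.mean(0),c.min(0),c.max(0),[rim(P,c,z) for z in(.040,.046)])
P=vision.camera_params("scene")
print(plane(P,[[375,285],[405,282],[372,291],[360,170],[455,270],[222,172],[268,137]],.006).round(3))
# tray walls rough (top height unknown) 
print(plane(P,[[540,250],[370,390],[165,160],[325,95]],.06).round(3))
im=cv2.imread("pics/scene0.png"); cv2.imwrite("pics/crop1.png",cv2.resize(im[150:390,290:560],None,fx=2.9,fy=2.4,interpolation=cv2.INTER_CUBIC))
E
```

```text
scene [389.12790698 272.93023256] [375 258] [405 290] [(array([ 0.53229877, -0.07648202]), np.float64(0.00045872587256253513)), (array([ 0.52930101, -0.078924  ]), np.float64(0.0004547865468775157))]
scene [348.5375 222.8625] [336 209] [362 238] [(array([0.53128831, 0.05696483]), np.float64(0.0005900198432559451)), (array([0.52840016, 0.05321373]), np.float64(0.0006171052046026762))]
side [312.87671233 195.69863014] [301 184] [324 208] [(array([0.53138751, 0.05940766]), np.float64(0.0011462704583602562)), (array([0.52888595, 0.0718926 ]), np.float64(0.0010866609838550503))]
side [323.18333333 170.56666667] [314 162] [333 181] [(array([ 0.53047551, -0.08282581]), np.float64(0.0012592233367018368)), (array([ 0.52797686, -0.06843293]), np.float64(0.0012658778077994774))]
[[ 0.506 -0.073  0.006]
 [ 0.558 -0.097  0.006]
 [ 0.494 -0.08   0.006]
 [ 0.649  0.182  0.006]
 [ 0.656 -0.126  0.006]
 [ 0.371  0.34   0.006]
 [ 0.516  0.392  0.006]]
[[ 0.785 -0.19   0.06 ]
 [ 0.378 -0.226  0.06 ]
 [ 0.267  0.386  0.06 ]
 [ 0.688  0.403  0.06 ]]
```

View pics/crop1.png

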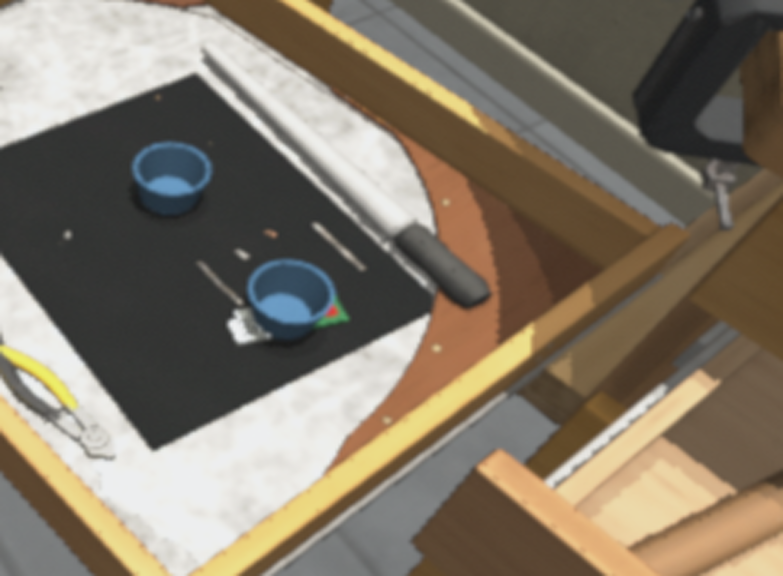

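Call:
send_rows --pt "-22 -34 0 0 0" --pt "-44 -68 0 0 0" --pt "-66 -102 0 0 0" --pt "-88 -136 0 0 0" --pt "-110 -170 0 0 0" --pt "-132 -204 0 0 0" --pt "-154 -238 0 0 0" --pt "-176 -272 0 0 0"

```text
time: 0.77
tcp_pos: [0.2579, 0.3256, 0.2391]
eef_rot: [-0.361, -3.121, 0.0]
contact_force: [1.1, 0.4, 0.1]
gripper_width: 0.0854
gripper_force: 0.0
```

Call:
send_rows --pt "-26 -30 0 0 0" --pt "-53 -60 0 0 0" --pt "-80 -90 0 0 0" --pt "-108 -120 0 0 0" --pt "-136 -150 0 0 0" --pt "-166 -179 0 0 0" --pt "-195 -209 0 0 0" --pt "-216 -238 0 0 0"

```text
time: 1.43
tcp_pos: [0.4151, 0.0442, 0.2396]
eef_rot: [0.363, 3.119, 0.0]
contact_force: [0.7, -0.3, -1.1]
gripper_width: 0.0855
gripper_force: 0.0
```

Call:
send_rows --pt "-38 -15 0 0 0" --pt "-76 -30 0 0 0" --pt "-90 -36 0 0 0" --pt "-90 -36 0 0 0" --pt "-90 -36 0 0 0"

```text
time: 1.85
tcp_pos: [0.4928, -0.0096, 0.2388]
eef_rot: [-0.364, -3.119, 0.001]
contact_force: [-0.4, -0.3, -0.6]
gripper_width: 0.0852
gripper_force: 0.0
```

```bash
python3 - <<'E'
from h import *
from plant import ctrl,vision
o=ctrl.get_obs();P=vision.camera_params("wrist"); im=vision.get_image("wrist"); cv2.imwrite("pics/w1.png",im[:,:,::-1])
print(o["tcp_pos"],o["joints"].round(2))
for c in blobs(blue(im),400):
    print(c.mean(0),[rim(P,c,z) for z in(.040,.046)])
E
```

```text
[ 0.49275781 -0.00956895  0.23875606] [-0.45  0.28  0.46  1.97 -0.15  0.93  1.42]
[272.        211.4488189] [(array([ 0.53299985, -0.08170132]), np.float64(0.0003348779224931768)), (array([ 0.53033864, -0.07968047]), np.float64(0.000382256876547811))]
[375.7265625 188.2265625] [(array([0.5325034, 0.0556277]), np.float64(0.00039913836899360466)), (array([0.52978033, 0.05451823]), np.float64(0.00047595097825287405))]
```

View pics/w1.png

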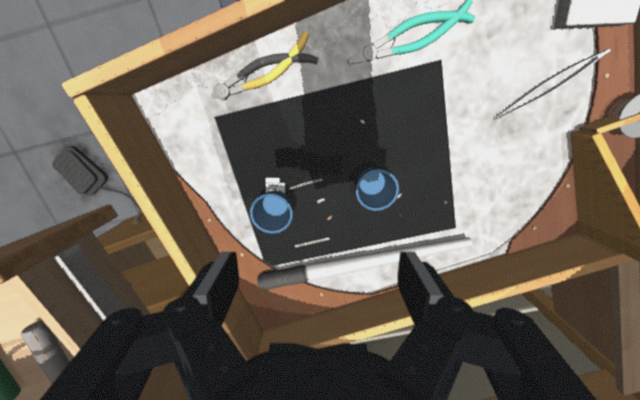

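The wrist view shows the upper pot at (272,211) with the frosted end peeking out at (275,183), and the lower pot at (376,189). Upper pot is at (0.530,-0.079) and lower at (0.532,0.056), agreeing with the scene camera within 2 mm. I'll go and grip the rim.

Call:
send_rows --pt "-26 -29 0 0 0" --pt "-52 -59 10 0 0" --pt "-52 -59 50 0 0.1" --pt "-52 -59 90 0 0.1" --pt "-52 -59 130 0 0.1" --pt "-52 -59 165 0 0.1" --pt "-52 -59 185 0 0.1" --pt "-52 -59 195 0 0.1" --force 20

```text
time: 2.57
tcp_pos: [0.5272, -0.0763, 0.0415]
eef_rot: [-0.358, -3.115, -0.001]
contact_force: [0.6, 0.3, 0.7]
gripper_width: 0.0769
gripper_force: 0.0
```

Call:
send_rows --pt "0 0 9 0 0.1" --pt "0 0 9 0 0.25" --pt "0 0 9 0 0.35" --pt "0 0 9 0 0.6" --pt "0 0 9 0 0.6" --pt "0 0 9 0 0.6" --pt "0 0 9 0 0.6" --pt "0 0 9 0 0.6"

```text
time: 3.23
tcp_pos: [0.531, -0.0783, 0.0367]
eef_rot: [0.361, 3.119, 0.001]
contact_force: [-1.7, 0.2, 8.6]
gripper_width: 0.0525
gripper_force: 20.7
```

```bash
python3 - <<'E'
from h import *
from plant import ctrl,vision
o=ctrl.get_obs(); print(o["tcp_pos"],o["gripper_width"],o["gripper_force"],o["contact_force"])
cv2.imwrite("pics/s2.png",cv2.resize(vision.get_image("scene")[150:330,280:520,::-1],None,fx=3,fy=3))
E
```

```text
[ 0.531048   -0.07832483  0.03671463] 0.05249064185504099 20.745387078495696 [-1.67413878  0.16103748  8.60964621]
```

View pics/s2.png

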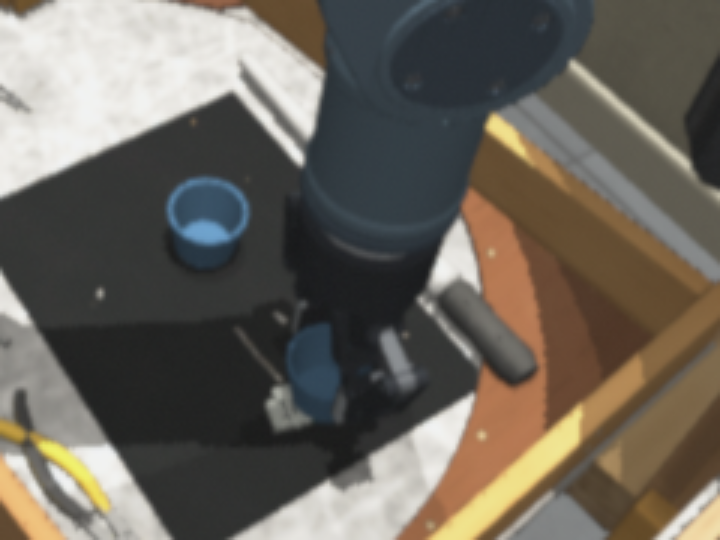

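Call:
send_rows --pt "0 0 -20 0 0.6" --pt "0 0 -50 0 0.6" --pt "0 0 -85 0 0.6" --pt "6 30 -90 0 0.6" --pt "14 65 -90 0 0.6" --pt "22 100 -90 0 0.6" --pt "29 132 -90 0 0.6" --pt "29 132 -90 0 0.6"

```text
time: 3.95
tcp_pos: [0.5323, 0.0658, 0.1257]
eef_rot: [0.346, 3.122, 0.008]
contact_force: [-0.3, 1.0, -0.1]
gripper_width: 0.0518
gripper_force: 21.3
```

Call:
send_rows --pt "0 0 0 0 0.6" --pt "0 0 0 0 0.6" --pt "0 0 0 0 0.6"

```text
time: 4.2
tcp_pos: [0.5322, 0.0552, 0.1256]
eef_rot: [0.365, 3.12, -0.001]
contact_force: [-0.2, -0.6, -0.1]
gripper_width: 0.0522
gripper_force: 21.3
```

```bash
python3 - <<'E'
from h import *
from plant import ctrl,vision
o=ctrl.get_obs(); print(o["tcp_pos"],o["gripper_width"],o["gripper_force"],o["contact_force"])
a=vision.get_image("wrist")[:,:,::-1];Ps=vision.camera_params("side");b=vision.get_image("side")
for c in blobs(blue(b.copy()),60):
    if 290<c[:,0].mean()<340 and c[:,1].mean()<225: print(c.mean(0),c.min(0),c.max(0))
print(proj(Ps,[[.532,.0563,0],[.532,.0563,.04],[.532,.0563,.09],[.532,.0563,.13]]))
b=cv2.resize(b[100:240,250:390,::-1],(400,400))
cv2.imwrite("pics/s3.png",np.hstack([a[:,120:520],b]))
E
```

```text
[0.53221291 0.05520946 0.12560158] 0.05215346517931398 21.28123055328615 [-0.15995972 -0.57437718 -0.06487561]
[313.02777778 196.20833333] [302 185] [324 208]
[314.17142857 158.9       ] [304 146] [323 169]
[[313.12621084 204.27473198]
 [312.72852647 189.04758931]
 [312.2104512  169.21073743]
 [311.77817343 152.65903018]]
```

View pics/s3.png

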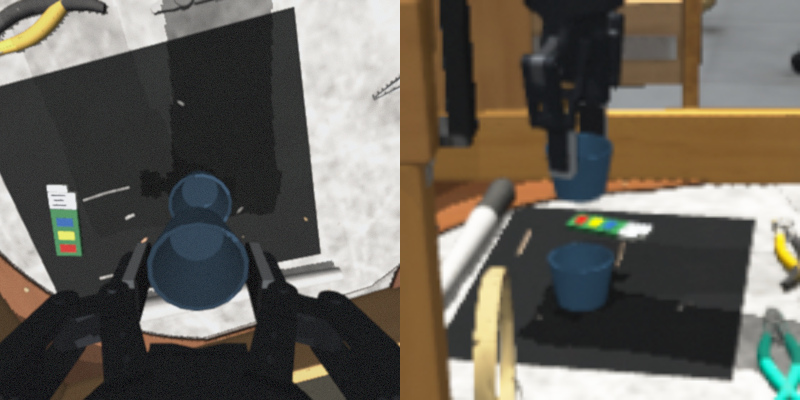

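Held pot is upright and the lower pot sits about 2 px (1.5 mm) to the right in the wrist view. The slide is fully visible with its frosted end up-left. I'll shift slightly and lower.

Call:
send_rows --pt "-1 1.5 25 0 0.6" --pt "-1 1.5 45 0 0.6" --pt "-1 1.5 57 0 0.6" --pt "-1 1.5 63 0 0.6" --pt "-1 1.5 67 0 0.6" --pt "-1 1.5 69 0 0.6" --pt "-1 1.5 70 0 0.6" --pt "-1 1.5 70 0 0.6"

```text
time: 4.97
tcp_pos: [0.5339, 0.058, 0.0558]
eef_rot: [0.362, 3.12, 0.0]
contact_force: [-0.0, 0.3, -0.1]
gripper_width: 0.0521
gripper_force: 21.3
```

Call:
send_rows --pt "0 0 2 0 0.6" --pt "0 0 3 0 0.6" --pt "0 0 3 0 0.6" --pt "0 0 3 0 0.25" --pt "0 0 3 0 0.1" --pt "0 0 3 0 0.1" --pt "0 0 0 0 0.1" --pt "0 0 -10 0 0.1"

```text
time: 5.63
tcp_pos: [0.5325, 0.0579, 0.0648]
eef_rot: [-0.361, -3.119, 0.001]
contact_force: [-0.6, 0.2, 0.0]
gripper_width: 0.0771
gripper_force: 0.0
```

Call:
send_rows --pt "0 0 -30 0 0.1" --pt "0 0 -60 0 0.1" --pt "0 0 -95 0 0.1" --pt "15 -30 -120 0 0.1" --pt "15 -60 -120 0 0.1" --pt "15 -60 -120 0 0.1" --pt "15 -60 -120 0 0.1"

```text
time: 6.22
tcp_pos: [0.505, 0.0014, 0.1866]
eef_rot: [0.367, 3.119, 0.001]
contact_force: [-0.0, -0.1, -0.7]
gripper_width: 0.077
gripper_force: 0.0
```

```bash
cat >> h.py <<'E'
def look(vision,name):
    P=vision.camera_params("wrist"); im=vision.get_image("wrist"); cv2.imwrite(name,im[:,:,::-1])
    hs=cv2.cvtColor(im,cv2.COLOR_RGB2HSV)
    return P,im,hs
E
python3 - <<'E'
from h import *
from plant import ctrl,vision
o=ctrl.get_obs(); print(o["tcp_pos"],o["contact_force"])
P,im,hs=look(vision,"pics/w4.png")
for c in blobs(blue(im),400): print("pot",c.mean(0),rim(P,c,.062))
g=cv2.inRange(hs,(45,90,60),(85,255,255))
for c in blobs(g,100): print("green",c.mean(0),plane(P,cv2.boxPoints(cv2.minAreaRect(c.astype(np.float32))),.006).round(4))
E
```

```text
[0.50497155 0.00143231 0.18655547] [-0.02101046 -0.05268631 -0.71559101]
pot [375.64285714 198.60714286] (array([0.53194999, 0.0557126 ]), np.float64(0.00037643325802384255))
green [257.75652174 220.49565217] [[ 0.5175 -0.0905  0.006 ]
 [ 0.5227 -0.0644  0.006 ]
 [ 0.5728 -0.0776  0.006 ]
 [ 0.5674 -0.1051  0.006 ]]
green [428.22222222  17.58169935] [[0.3777 0.1054 0.006 ]
 [0.3643 0.1742 0.006 ]
 [0.3759 0.1793 0.006 ]
 [0.3899 0.1098 0.006 ]]
green [402.           5.13888889] [[0.3587 0.1018 0.006 ]
 [0.3517 0.1319 0.006 ]
 [0.3597 0.1355 0.006 ]
 [0.3669 0.1052 0.006 ]]
```

View pics/w4.png

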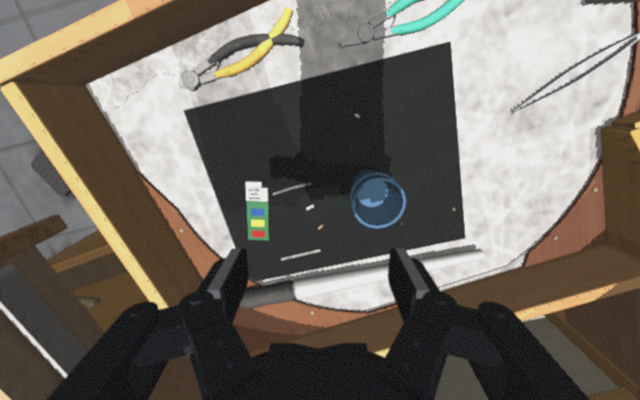

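Image: the nested pots are concentric at (376,199). The slide is at (257,212), frosted end at the top (256,190). The green part measures 52 x 26.6 mm, as it must. I'll grip it 10 mm to the clear side of its centre.

Call:
send_rows --pt "-22 -30 0 0.039 0.1" --pt "-43 -60 15 0.039 0.2" --pt "-56.7 -74.2 50 0.039 0.3" --pt "-56.7 -74.2 90 0.039 0.45" --pt "-56.7 -74.2 120 0.039 0.45" --pt "-56.7 -74.2 140 0.039 0.45" --pt "-56.7 -74.2 150 0.039 0.45" --pt "-56.7 -74.2 150 0.039 0.45"

```text
time: 6.93
tcp_pos: [0.542, -0.0809, 0.033]
eef_rot: [-0.42, -3.109, -0.0]
contact_force: [-0.3, -0.9, -0.1]
gripper_width: 0.0473
gripper_force: 0.0
```

Call:
send_rows --pt "0 0 8 0 0.45" --pt "0 0 16 0 0.45" --pt "0 0 22 0 0.45" --pt "0 0 26 0 0.45" --pt "0 0 26 0 0.45" --pt "0 0 26 0 0.45"

```text
time: 7.43
tcp_pos: [0.5435, -0.0822, 0.0095]
eef_rot: [0.422, 3.113, 0.0]
contact_force: [-0.0, -0.4, -0.0]
gripper_width: 0.0467
gripper_force: 0.0
```

```bash
python3 - <<'E'
from h import *
from plant import ctrl,vision
o=ctrl.get_obs(); print(o["tcp_pos"],o["contact_force"],o["gripper_width"],o["joints"].round(2))
P,im,hs=look(vision,"pics/w5.png")
g=cv2.inRange(hs,(45,90,60),(85,255,255))
for c in blobs(g,100):
    X=plane(P,cv2.boxPoints(cv2.minAreaRect(c.astype(np.float32))),.006)
    print("green",c.mean(0),X.round(4)); print(tool(o,X))
cv2.imwrite("pics/w5c.png",cv2.resize(im[130:400,170:490,::-1],(640,540)))
E
```

```text
[ 0.54345448 -0.08216647  0.00945283] [-0.01147224 -0.37121566 -0.00340905] 0.04672136559348467 [-0.18  0.75  0.33  1.93 -0.45  0.53  1.76]
green [315.23293173 254.73895582] [[ 0.5162 -0.0897  0.006 ]
 [ 0.523  -0.0651  0.006 ]
 [ 0.573  -0.0776  0.006 ]
 [ 0.5654 -0.1051  0.006 ]]
[[ 24.3 -14.6   3.4]
 [ 24.3  11.    3.4]
 [-27.3  12.3   3.5]
 [-27.2 -16.2   3.5]]
```

View pics/w5c.png

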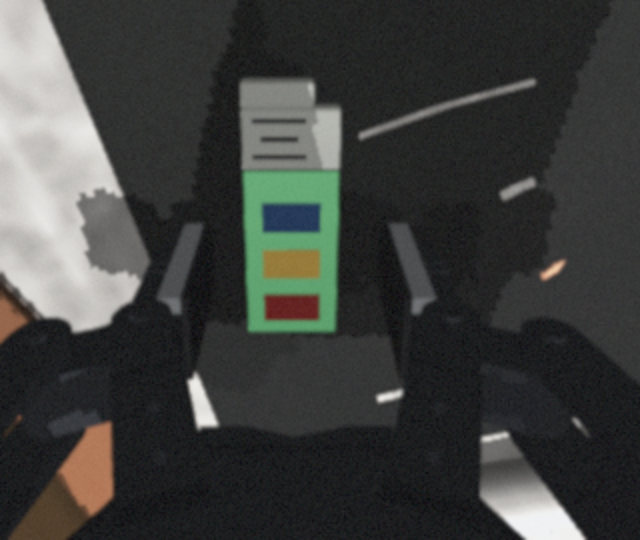

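Image: the slide sits between the open fingers, frosted end and notch (325,95) ahead and clear of them, centre about 2 mm to the left. I'll shift and close.

Call:
send_rows --pt "0 -1.8 0 0 0.5" --pt "0 -1.8 0 0 0.6" --pt "0 -1.8 0 0 0.75" --pt "0 -1.8 0 0 0.85" --pt "0 -1.8 0 0 0.85" --pt "0 -1.8 0 0 0.85" --pt "0 -1.8 0 0 0.85" --force 30

```text
time: 8.07
tcp_pos: [0.5431, -0.0842, 0.0098]
eef_rot: [0.423, 3.112, -0.0]
contact_force: [-1.0, -0.5, 5.7]
gripper_width: 0.0247
gripper_force: 29.6
```

Call:
send_rows --pt "0 0 -15 0 0.85" --pt "0 0 -45 0 0.85" --pt "0 0 -85 0 0.85" --pt "0 0 -120 0 0.85" --pt "16 -30 -130 -0.12 0.85" --pt "32 -60 -130 -0.24 0.85" --pt "50 -93 -130 -0.36 0.85" --pt "50 -93 -130 -0.45 0.85"

```text
time: 8.73
tcp_pos: [0.4642, -0.166, 0.1396]
eef_rot: [0.279, -3.126, 0.003]
contact_force: [-1.1, -0.6, -1.0]
gripper_width: 0.0246
gripper_force: 29.7
```

Call:
send_rows --pt "0 0 0 0 0.85" --pt "0 0 0 0 0.85" --pt "0 0 0 0 0.85"

```text
time: 8.98
tcp_pos: [0.4707, -0.1592, 0.1392]
eef_rot: [-0.281, 3.128, 0.001]
contact_force: [0.4, 0.4, -1.0]
gripper_width: 0.0251
gripper_force: 29.7
```

```bash
python3 - <<'E'
from h import *
from plant import ctrl,vision
o=ctrl.get_obs(); print(o["tcp_pos"],o["eef_rot"],o["contact_force"],o["gripper_width"],o["gripper_force"],o["joints"].round(2))
P,im,hs=look(vision,"pics/w6.png"); print(P)
s=vision.get_image("scene"); cv2.imwrite("pics/s6.png",s[:,:,::-1])
E
```

```text
[ 0.47073392 -0.15924585  0.13923787] [-2.81178205e-01  3.12840995e+00  5.72591028e-04] [ 0.41800116  0.36862885 -1.00209024] 0.025061400759955523 29.739870429039 [-0.05  0.44  0.36  2.03 -0.24  0.7   2.21]
{'fovy': 70.9562688741548, 'cx': 317.7207613935417, 'cy': 195.92466502633502, 'extrinsics': array([[-1.77436406e-01,  9.30081777e-01,  3.21658530e-01,
         3.88704203e-01],
       [ 9.84132029e-01,  1.67919153e-01,  5.73350449e-02,
        -1.74617206e-01],
       [-6.86347623e-04,  3.26727786e-01, -9.45118237e-01,
         2.73785308e-01],
       [ 0.00000000e+00,  0.00000000e+00,  0.00000000e+00,
         1.00000000e+00]])}
```

View pics/w6.png

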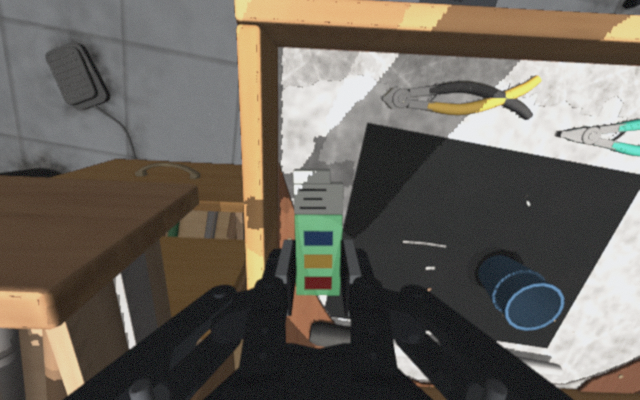

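Slide is held level by the clear part, frosted end free at (318,185). Drawer's front wall runs along the top of the picture: inner top corner (262,25), inner floor corner (280,47). I'll compute the wall's height and edge.

```bash
python3 - <<'E'
from h import *
import pickle
P=dict(fovy=70.9562688741548,cx=317.7207613935417,cy=195.92466502633502,extrinsics=np.array([[-1.77436406e-01,9.30081777e-01,3.21658530e-01,3.88704203e-01],[9.84132029e-01,1.67919153e-01,5.73350449e-02,-1.74617206e-01],[-6.86347623e-04,3.26727786e-01,-9.45118237e-01,2.73785308e-01],[0,0,0,1]]))
f=plane(P,[280,47],0)[0]; print("floor corner",f)
for z in (.03,.04,.05,.06,.07,.08): print(z,plane(P,[[262,25],[640,42]],z).round(4).tolist())
im=cv2.imread("pics/w6.png")
for c in(275,330,500): print(c,im[10:62:2,c].mean(1).round().astype(int).tolist())
E
```

```text
floor corner [ 0.3524523  -0.21478061  0.        ]
0.03 [[0.344, -0.2258, 0.03], [0.3037, 0.0627, 0.03]]
0.04 [[0.3459, -0.2237, 0.04], [0.3072, 0.053, 0.04]]
0.05 [[0.3477, -0.2216, 0.05], [0.3107, 0.0433, 0.05]]
0.06 [[0.3495, -0.2195, 0.06], [0.3142, 0.0335, 0.06]]
0.07 [[0.3514, -0.2174, 0.07], [0.3177, 0.0238, 0.07]]
0.08 [[0.3532, -0.2153, 0.08], [0.3211, 0.0141, 0.08]]
275 [187, 188, 188, 187, 181, 179, 128, 58, 53, 56, 55, 57, 55, 53, 54, 53, 45, 44, 45, 53, 51, 51, 50, 51, 50, 48]
330 [182, 179, 181, 183, 183, 178, 162, 158, 81, 51, 51, 50, 50, 49, 52, 55, 49, 49, 48, 62, 164, 193, 188, 190, 187, 185]
500 [121, 122, 123, 123, 122, 127, 125, 126, 126, 121, 122, 113, 93, 59, 57, 53, 55, 57, 53, 59, 57, 51, 51, 49, 81, 141]
```

Call:
send_rows --pt "25 2 0 0.03 0.85" --pt "50 3 8 0.058 0.85" --pt "75 5 20 0.058 0.85" --pt "94 6 34 0.058 0.85" --pt "94 6 34 0.058 0.85" --pt "94 6 34 0.058 0.85" --pt "94 6 34 0.058 0.85"

```text
time: 9.67
tcp_pos: [0.3778, -0.171, 0.1056]
eef_rot: [-0.193, 3.134, -0.001]
contact_force: [0.9, 0.4, -0.3]
gripper_width: 0.0245
gripper_force: 29.7
```

```bash
python3 - <<'E'
from h import *
from plant import ctrl,vision
o=ctrl.get_obs(); print(o["tcp_pos"],o["eef_rot"],o["contact_force"],o["gripper_width"],o["joints"].round(2))
P,im,hs=look(vision,"pics/w7.png"); s=vision.get_image("scene")
for z in(.065,.075,.085): print(tool(o,plane(P,[[200,150],[318,150],[440,150]],z)).tolist())
cv2.imwrite("pics/w7c.png",np.hstack([im[60:360,120:520,::-1],s[100:400,240:640,::-1]]))
E
```

```text
[ 0.3777998  -0.17099921  0.10556394] [-1.92648240e-01  3.13442824e+00 -8.56179267e-04] [ 0.88601153  0.42382353 -0.31950302] 0.02446956935577916 [ 0.02  0.4   0.36  2.25 -0.27  0.53  2.27]
[[53.3, -74.2, 40.5], [53.3, -0.4, 40.5], [53.3, 75.7, 40.5]]
[[55.1, -70.0, 30.5], [55.0, -0.4, 30.5], [55.0, 71.4, 30.5]]
[[56.8, -65.8, 20.5], [56.7, -0.4, 20.5], [56.7, 67.0, 20.5]]
```

View pics/w7c.png

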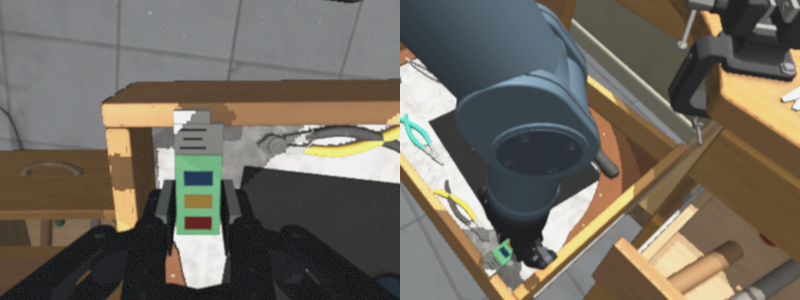

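Wrist view: the front wall's yellow top strip spans full-image rows 162-186, its inner edge at row about 186. The frosted end reaches over it and the fingers are inside the drawer. I'll triangulate that edge from the two wrist views.

```bash
python3 - <<'E'
from h import *
from plant import ctrl,vision
o=ctrl.get_obs();P7=vision.camera_params("wrist")
P6=dict(P7,extrinsics=np.array([[-1.77436406e-01,9.30081777e-01,3.21658530e-01,3.88704203e-01],[9.84132029e-01,1.67919153e-01,5.73350449e-02,-1.74617206e-01],[-6.86347623e-04,3.26727786e-01,-9.45118237e-01,2.73785308e-01],[0,0,0,1]]))
im=cv2.imread("pics/w7.png")
for c in(250,270,380): print(c,im[150:200:2,c].mean(1).astype(int).tolist())
for z in(.055,.065,.075,.085):
    a=tool(o,plane(P6,[[275,22],[330,25.5],[500,35]],z)); b=tool(o,plane(P7,[[250,186],[380,186]],z)); print(z,a[:,:2].tolist(),b[:,:2].tolist())
E
```

```text
250 [73, 72, 75, 73, 73, 74, 88, 173, 195, 197, 195, 195, 191, 191, 189, 190, 189, 186, 145, 55, 55, 68, 75, 82, 80]
270 [72, 75, 76, 77, 71, 73, 83, 173, 188, 195, 195, 193, 191, 192, 188, 186, 189, 186, 135, 57, 54, 56, 57, 51, 56]
380 [70, 69, 67, 68, 71, 72, 90, 129, 127, 129, 129, 127, 127, 128, 129, 132, 126, 118, 141, 152, 150, 154, 151, 158, 142]
0.055 [[37.7, -36.6], [37.7, 0.8], [38.4, 118.1]] [[26.7, -47.4], [26.6, 42.3]]
0.065 [[35.5, -35.2], [35.5, 0.6], [36.2, 112.4]] [[29.7, -44.8], [29.7, 40.0]]
0.075 [[33.3, -33.7], [33.3, 0.3], [33.9, 106.8]] [[32.8, -42.3], [32.8, 37.7]]
0.085 [[31.1, -32.3], [31.1, 0.1], [31.7, 101.2]] [[35.8, -39.8], [35.8, 35.4]]
```

Call:
send_rows --pt "6 0 6 0 0.85" --pt "6 0 14 0 0.85" --pt "6 0 18 0 0.85" --pt "6 0 21 0 0.85" --pt "6 0 24 0 0.85" --pt "6 0 27 0 0.85" --pt "6 0 29 0 0.85" --pt "6 0 30 0 0.85"

```text
time: 10.43
tcp_pos: [0.3703, -0.1719, 0.075]
eef_rot: [0.192, -3.136, -0.0]
contact_force: [-0.6, -0.5, 0.6]
gripper_width: 0.0245
gripper_force: 29.7
```

Call:
send_rows --pt "0 0 3 0 0.85" --pt "0 0 6 0 0.85" --pt "0 0 8 0 0.85" --pt "0 0 8 0 0.85"

```text
time: 10.77
tcp_pos: [0.3702, -0.1718, 0.0669]
eef_rot: [0.192, -3.135, -0.0]
contact_force: [-0.4, -0.3, 0.4]
gripper_width: 0.0253
gripper_force: 29.7
```

```bash
python3 - <<'E'
from h import *
from plant import ctrl,vision
o=ctrl.get_obs(); print(o["tcp_pos"],o["contact_force"],o["gripper_width"],o["gripper_force"])
P,im,hs=look(vision,"pics/w8.png"); s=vision.get_image("side")
print(proj(vision.camera_params("side"),o["tcp_pos"]))
g=cv2.inRange(hs,(45,90,40),(85,255,255))
for c in blobs(g,100): print(cv2.boxPoints(cv2.minAreaRect(c.astype(np.float32))).round().tolist())
cv2.imwrite("pics/w8c.png",np.hstack([im[60:360,120:520,::-1],cv2.resize(s[100:220,300:460,::-1],(400,300))]))
E
```

```text
[ 0.37015918 -0.17181716  0.06694889] [-0.39840258 -0.30134326  0.39681543] 0.02525793107196901 29.736297726631165
[[387.09121952 146.90478319]]
[[295.0, 293.0], [295.0, 225.0], [341.0, 225.0], [341.0, 293.0]]
```

View pics/w8c.png

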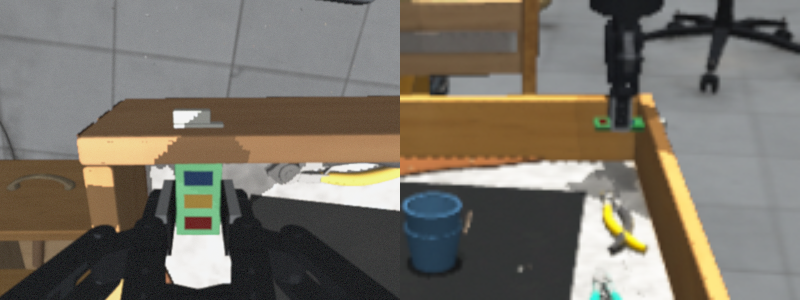

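The slide has passed through the drawer wall: its end shows at (318,180) beyond the top strip, still level, with no contact force. So the wall top can't be used as a stop. The steel block can be, if I re-grip nearer the clear end first. I'm backing out and setting the slide down on the open mat.

Call:
send_rows --pt "0 0 -30 0 0.85" --pt "0 0 -60 0 0.85" --pt "-28 28 -62 0 0.85" --pt "-56 56 -62 0 0.85" --pt "-84 84 -62 0 0.85" --pt "-112 112 -62 0 0.85" --pt "-143.6 145.4 -62 0 0.85" --pt "-143.6 145.4 -50 0 0.85"

```text
time: 11.53
tcp_pos: [0.5015, -0.0022, 0.119]
eef_rot: [-0.206, 3.126, 0.005]
contact_force: [0.8, 0.7, -0.2]
gripper_width: 0.0247
gripper_force: 29.8
```

```bash
python3 - <<'E'
from h import *
from plant import ctrl,vision
o=ctrl.get_obs(); print(o["tcp_pos"],o["contact_force"],o["gripper_width"])
P,im,hs=look(vision,"pics/w9.png")
g=cv2.inRange(hs,(45,90,60),(85,255,255))
for c in blobs(g,100):
    print(c.mean(0)); print(tool(o,plane(P,cv2.boxPoints(cv2.minAreaRect(c.astype(np.float32))),o["tcp_pos"][2]-.0038)).tolist())
# block: bright low-saturation square in wrist and scene pictures
Ps=vision.camera_params("scene"); s=cv2.imread("pics/scene0.png")[:,:,::-1].copy(); h=cv2.cvtColor(s,cv2.COLOR_RGB2HSV)
sub=h[145:200,190:260]; print(sub[::5,::5,2]); print(sub[::5,::5,1])
E
```

```text
[ 0.50146382 -0.0022366   0.11903682] [ 0.81460079  0.72650415 -0.21203848] 0.024685312287950924
[317.80722892 253.78313253]
[[24.9, -13.2, 3.5], [24.9, 12.4, 3.6], [-26.9, 13.8, 4.1], [-26.8, -14.8, 4.0]]
[530.42857143  55.0521542 ]
[[109.7, 65.1, 3.0], [113.5, 120.3, 3.1], [95.0, 128.2, 3.3], [90.8, 70.2, 3.2]]
[[168 234 221 115  89  94  95  95  95  96  95  93  99 147]
 [218 109  97  91  95  96  95  96  93  92 104 153 169 167]
 [ 97  97  96  96  95  97  96 124 205 146 166 163 167 168]
 [ 96  97  97 100 186 235 238 237 238 189 168 154 130 203]
 [ 96  96  97 233 238 238 237 238 238 234 117 215 215 165]
 [ 96  97  93 236 238 237 238 238 236 237 221 216 235 223]
 [ 96 146 169 222 237 237 238 237 237 237 208 232 227 232]
 [187 198 194 207 237 237 234 192 116  93 109 237 236 230]
 [231 230 236 221 119  91  85  82 127 204 224 222 231 231]
 [236 229 235 236 125 184 234 235 227 224 228 224 228 237]
 [236 234 229 238 234 230 231 238 225 213 228 226 227 236]]
[[ 67 110 118 122 120 119 118 121 118 120 118 121 121 127]
 [113 117 121 120 121 120 121 120 121 119 123 127 127 127]
 [121 121 122 120 121 118 117  56  14 119 127 127 128 118]
 [122 121 118 107  19   2   3   3   3  43 127 106  29  13]
 [120 120 121   4   2   2   4   3   3   5  72  11   7   8]
 [120 118 121   5   3   4   3   4   5   3   8  11   4   8]
 [120 122 124  10   4   5   3   4   6   4  13   8   7   5]
 [ 15  15  14  12   5   5   3  12   9   8   7   4   5   8]
 [  7   7   4   7   9  11   9   9  12  13   8   8   8   8]
 [111   8   7   6  12  11   0   5   8   8   8   8   7   3]
 [112 104   7   3   7   8   6   3   8  13   9   8   8   6]]
```

Call:
send_rows --pt "0 0 35 0 0.85" --pt "0 0 65 0 0.85" --pt "0 0 88 0 0.85" --pt "0 0 98 0 0.85" --pt "0 0 104 0 0.85" --pt "0 0 107 0 0.85" --pt "0 0 107 0 0.85"

```text
time: 12.17
tcp_pos: [0.4955, -0.0104, 0.0108]
eef_rot: [-0.191, 3.135, -0.0]
contact_force: [-0.8, 0.1, -0.2]
gripper_width: 0.0246
gripper_force: 29.7
```

Call:
send_rows --pt "0 0 1 0 0.85" --pt "0 0 1 0 0.65" --pt "0 0 1 0 0.5" --pt "0 0 1 0 0.5" --pt "-8 0 0.5 0 0.5" --pt "-14.5 0 0 0 0.5" --pt "-14.5 0 0 0 0.5" --pt "-14.5 0 0 0 0.5"

```text
time: 12.83
tcp_pos: [0.5104, -0.0081, 0.0104]
eef_rot: [-0.192, 3.135, -0.0]
contact_force: [0.4, 0.6, -0.3]
gripper_width: 0.0432
gripper_force: 0.0
```

Call:
send_rows --pt "0 0 0.7 0 0.6" --pt "0 0 0.7 0 0.75" --pt "0 0 0.7 0 0.85" --pt "0 0 0.7 0 0.85" --pt "0 0 0.7 0 0.85" --pt "0 0 -10 0 0.85" --pt "0 0 -35 0 0.85" --pt "0 0 -70 0 0.85"

```text
time: 13.5
tcp_pos: [0.5078, -0.0084, 0.0799]
eef_rot: [0.191, -3.131, 0.0]
contact_force: [1.4, 0.4, 0.5]
gripper_width: 0.0247
gripper_force: 29.6
```

```bash
python3 - <<'E'
from h import *
from plant import ctrl,vision
o=ctrl.get_obs(); print(o["tcp_pos"],o["contact_force"],o["gripper_width"],o["gripper_force"])
P,im,hs=look(vision,"pics/w10.png")
g=cv2.inRange(hs,(45,90,60),(85,255,255))
for c in blobs(g,100):
    print(c.mean(0)); print(tool(o,plane(P,cv2.boxPoints(cv2.minAreaRect(c.astype(np.float32))),o["tcp_pos"][2]-.0038)).tolist())
# scene: block top face
Ps=vision.camera_params("scene"); s=cv2.imread("pics/scene0.png")[:,:,::-1].copy(); h=cv2.cvtColor(s,cv2.COLOR_RGB2HSV)
m=((h[...,2]>=232)&(h[...,1]<=7)).astype(np.uint8); m=cv2.morphologyEx(m,cv2.MORPH_OPEN,np.ones((3,3)))
for r in range(150,200,2): print(r,"".join("#" if v else "." for v in m[r,195:265]))
E
```

```text
[ 0.50778095 -0.00839004  0.07987121] [1.35066128 0.37006531 0.49453061] 0.024727315200785572 29.576185941696167
[317.74329502 232.86206897]
[[37.7, -13.4, 4.0], [37.7, 12.6, 4.0], [-13.3, 14.0, 3.7], [-13.3, -14.9, 3.7]]
[572.66666667  37.81300813]
[[117.5, 80.6, 4.3], [123.3, 133.3, 4.3], [101.6, 144.4, 4.2], [95.1, 88.7, 4.2]]
150 ......................................................................
152 ......................................................................
154 ......................................................................
156 ...................................###................................
158 ...........................############...............................
160 ....................###################...............................
162 ...............#########################..............................
164 ............############################..............................
166 .........################################.............................
168 ..........################################............####............
170 ..........####
[... 406 characters left out ...]
...###########...#####...
182 #...........######..............................##########...#########
184 #..######.....................................................########
186 ...#####.......................................................#######
188 ..######...................................................###########
190 ...#########.............########.........................############
192 ...#########..........############........................############
194 ...#############......############........................############
196 ........########..........#######..........................###########
198 ...........#############....................................##########
```

```bash
python3 - <<'E'
from h import *
from plant import ctrl,vision
Ps=vision.camera_params("scene"); s=cv2.imread("pics/scene0.png")[:,:,::-1].copy(); h=cv2.cvtColor(s,cv2.COLOR_RGB2HSV)
m=((h[...,2]>=232)&(h[...,1]<=7)).astype(np.uint8); m=cv2.morphologyEx(m,cv2.MORPH_OPEN,np.ones((3,3)))
for c in blobs(m,300):
    if 200<c[:,0].mean()<245 and 150<c[:,1].mean()<190:
        X=plane(Ps,c,.022)[:,:2]; r=cv2.minAreaRect((X*1000).astype(np.float32)); print(r,cv2.boxPoints(r))
print(plane(Ps,[[247,158],[290,187],[245,215],[185,180]],.005).round(3))
E
```

```text
((367.6958923339844, 335.2421569824219), (66.92317199707031, 70.59310913085938), 79.35672760009766) [[326.82645 308.87527]
 [396.20505 295.8372 ]
 [408.56534 361.60904]
 [339.18674 374.64713]]
[[0.44  0.353 0.005]
 [0.485 0.22  0.005]
 [0.365 0.2   0.005]
 [0.289 0.361 0.005]]
```

Call:
send_rows --pt "20 22 -25 0.12 0.85" --pt "45 50 -40 0.24 0.85" --pt "70 80 -45 0.36 0.85" --pt "95 110 -45 0.48 0.85" --pt "104 144 -45 0.6 0.85" --pt "112 178 -45 0.72 0.85" --pt "120 212 -45 0.84 0.85" --pt "127 240 -45 0.96 0.85"

```text
time: 14.22
tcp_pos: [0.3533, 0.2169, 0.1261]
eef_rot: [-1.281, -2.868, -0.003]
contact_force: [0.5, 1.2, -0.4]
gripper_width: 0.0251
gripper_force: 29.7
```

Call:
send_rows --pt "0 0 0 0.12 0.85" --pt "0 0 0 0.24 0.85" --pt "0 0 0 0.36 0.85" --pt "0 0 0 0.48 0.85" --pt "0 0 0 0.6 0.85" --pt "0 0 0 0.72 0.85" --pt "0 0 0 0.84 0.85" --pt "0 0 0 0.92 0.85"

```text
time: 14.88
tcp_pos: [0.3543, 0.2148, 0.1259]
eef_rot: [-2.422, -1.999, -0.002]
contact_force: [-0.8, 0.5, 0.3]
gripper_width: 0.0248
gripper_force: 29.8
```

Call:
send_rows --pt "0 0 0 0 0.85" --pt "0 0 0 0 0.85" --pt "0 0 0 0 0.85"

```text
time: 15.13
tcp_pos: [0.3542, 0.2146, 0.1256]
eef_rot: [-2.414, -2.01, -0.001]
contact_force: [1.0, -0.3, -0.1]
gripper_width: 0.0247
gripper_force: 29.8
```

```bash
python3 - <<'E'
from h import *
from plant import ctrl,vision
o=ctrl.get_obs(); print(o["tcp_pos"],o["eef_rot"],o["contact_force"],o["gripper_width"],o["joints"].round(2))
P,im,hs=look(vision,"pics/w11.png")
C=[(.368,.335)+a*37.5e-3*np.array([.983,-.185])+b*37.5e-3*np.array([.185,.983]) for a,b in((-1,-1),(1,-1),(1,1),(-1,1))]
print("expected block px",proj(P,[np.r_[c,.022] for c in C]).round().tolist(), tool(o,[np.r_[c,.022] for c in C]).tolist())
v=hs[...,2];sat=hs[...,1]
for r in range(0,240,8): print(r," ".join(f"{a:3d}" for a in v[r,160:520:12]))
E
```

```text
[0.35422041 0.21460655 0.12555033] [-2.41385272e+00 -2.00997491e+00 -7.03801166e-04] [ 0.9506199  -0.25779468 -0.14253865] 0.024690302601427495 [-1.36  0.47  0.87  2.26 -0.6   0.66 -0.24]
expected block px [[259.0, 100.0], [353.0, 100.0], [357.0, -11.0], [253.0, -11.0]] [[83.5, -45.9, 103.6], [83.2, 29.1, 103.6], [158.2, 29.4, 103.6], [158.5, -45.6, 103.7]]
0  95  72  76  67  77  72  73  76  97 230 230 235 235 234 236 236 235 163 155 162 164 162 225 164 161 160 159 161  75  72
8  77  73  71  75  67  71  74  73  94 231 235 236 235 236 235 234 235 165 163 166 162 166 160 161 152 148 138 136  74  73
16  70  76  75  73  74  71  71  61 131 235 236 234 235 235 236 236 236 165 165 131 163 119 112 213 217 223 228 228  89  74
24  60  73  74  73  72  57 137 141 151 236 235 236 235 235 234 235 235 162 160  97 230 221 226 222 224 232 222 218  97 112
32  73  67  72  69 166 121 158 170 160 235 236 235 236 234 236 236 235 118 220 232 106 220 227 226 215 209 231 225 200  67
40  68  72  66 201 200 214 216 164 168 235 235 235 236 236 236 235 236 222 221 231 233 217 214 224 217 201 208 229 231 182
48  
[... 2264 characters left out ...]
 128 119 152 152 153 159 120 187 219 230 222 224 222 213 233 232 233 220 224 211
200  67  64  55 112 154  70  68  71  60 135 122  97 178 176 177 178 204 219 222 220 223 224 225 214 225 227 234 232 233 221
208  59  59  52  58 153 148  73  71  65 100 120  96 134 133 136 178 208 207 197 214 220 230 217 216 223 233 215 213 121  51
216  53  51  50  53 151 158  70  71  65 108 181 188 109 109 110 184 213 186 217 227 224 227 225 223 122  48  46  54  50  52
224  51  51  56  52 112 161  65  71  70 140 195 207 146 145 145 170 224 219 206 229 126  51  54  53  50  49  55  52  49  52
232  48  54  53  49  51 157 104  67  69  61 198 193 173 172 170 166 217 230  52  53  56  45  47  48  50  55  49  48  51  48
```

Call:
send_rows --pt "25 0 20 0 0.85" --pt "53 0 50 0 0.85" --pt "53 0 75 0 0.85" --pt "53 0 86 0 0.85" --pt "53 0 91 0 0.85" --pt "53 0 93 0 0.85" --pt "53 0 95 0 0.85" --pt "53 0 97 0 0.85"

```text
time: 15.85
tcp_pos: [0.3643, 0.2661, 0.0291]
eef_rot: [-2.417, -2.006, -0.001]
contact_force: [-1.6, -4.1, 7.5]
gripper_width: 0.0247
gripper_force: 31.1
```

Call:
send_rows --pt "0 0 1.5 0 0.85" --pt "0 0 3 0 0.85" --pt "0 0 4.5 0 0.85" --pt "0 0 6 0 0.85" --pt "0 0 7 0 0.85" --pt "0 0 8 0 0.85" --pt "0 0 8 0 0.85"

```text
time: 16.43
tcp_pos: [0.3643, 0.2658, 0.0214]
eef_rot: [-2.418, -2.006, -0.001]
contact_force: [-2.0, -2.7, 7.6]
gripper_width: 0.0249
gripper_force: 34.1
```

```bash
cat > ang.py <<'E'
from h import *
from plant import ctrl,vision
import sys
o=ctrl.get_obs(); print(o["tcp_pos"],o["contact_force"],o["gripper_width"])
P,im,hs=look(vision,sys.argv[1])
g=cv2.inRange(hs,(45,90,40),(85,255,255)); g[:,:230]=0; g[:,410:]=0; g[:150]=0
E=P["extrinsics"]; Rt=R.from_rotvec(o["eef_rot"]).as_matrix()
for c in blobs(g,60):
    b=cv2.boundingRect(c); print("green box",b)
    # image widths of the 26 mm wide glass at its two ends give depth -> points in the tool frame
    out=[]
    for v in (b[1]+3,b[1]+b[3]-4):
        row=np.where(g[v,b[0]:b[0]+b[2]])[0]+b[0]; w=row.max()-row.min()+1
        f=200/np.tan(np.radians(P["fovy"]/2)); dep=f*.026/w
        cc=np.array([((row.max()+row.min())/2-P["cx"])/f*dep,(v-P["cy"])/f*dep,dep])
        X=E[:3,:3]@cc+E[:3,3]; out.append(Rt.T@(X-o["tcp_pos"])*1000); print(v,w,out[-1].round(1))
    d=out[0]-out[1]; print("slope deg",np.degrees(np.arctan2(-d[2],d[0])),"len",np.hypot(d[0],d[2]))
E
python3 ang.py pics/w12.png
```

```text
[0.36428565 0.26584908 0.02140022] [-1.98427335 -2.6785536   7.61534285] 0.02490145179826576
green box (311, 326, 34, 23)
329 10 [-481.3   54.8  442.3]
345 23 [-179.    10.1  110.3]
slope deg -132.32190691023214 len 448.94428549414494
green box (292, 202, 52, 72)
205 52 [33.7  0.6 -3.4]
270 45 [-9.6  0.9  4.7]
slope deg 10.672673217676556 len 44.04897148143022
```

```bash
cat > ang2.py <<'E'
from h import *
from plant import ctrl,vision
import sys
o=ctrl.get_obs(); print(o["tcp_pos"],o["contact_force"],o["gripper_width"],o["gripper_force"])
P,im,hs=look(vision,sys.argv[1])
g=cv2.inRange(hs,(45,90,40),(85,255,255)); g[:,:230]=0; g[:,410:]=0
Rt=R.from_rotvec(o["eef_rot"]).as_matrix()
def rows(p):  # p: angle, normal slip (mm): rows of frosted boundary, clear end
    th,sl=p; u=np.array([np.cos(th),0,-np.sin(th)]); n=np.array([-np.sin(th),0,-np.cos(th)])
    L=[np.array([0,0,6.8-sl])+a*u+3*n for a in (37.7,-14.3)]
    return proj(P,[o["tcp_pos"]+Rt@x/1000 for x in L])[:,1]
c=max(blobs(g,60),key=len); b=cv2.boundingRect(c); print(b)
s=least_squares(lambda p:rows(p)-[b[1],b[1]+b[3]],[.1,0]); print("slope",np.degrees(s.x[0]),"slip",s.x[1],s.fun)
one=least_squares(lambda p:rows([p[0],0])[:1]-b[1],[.3]); print("slope no slip",np.degrees(one.x))
E
python3 ang2.py pics/w13.png
```

```text
[0.36430873 0.2658549  0.02146025] [-2.00119017 -3.62704834  8.26830126] 0.024742390015277747 34.10641372203827
(292, 202, 52, 72)
slope 14.333257291118386 slip -0.5977446231815369 [-3.41060513e-13 -3.97903932e-13]
slope no slip [13.83367434]
```

```bash
python3 - <<'E'
from h import *
from plant import ctrl,vision
o=ctrl.get_obs();P=vision.camera_params("wrist")
im=cv2.imread("pics/w13.png"); v=im.max(2)
for c in (240,255,270,280,360,375,390): print(c,v[100:290:5,c].tolist())
for r in (150,170,190,210,230,250): print(r,tool(o,plane(P,[318,r],.022))[0])
E
```

```text
240 [236, 235, 236, 234, 235, 235, 235, 236, 235, 203, 153, 155, 159, 157, 155, 153, 156, 152, 153, 153, 149, 130, 144, 144, 144, 143, 138, 133, 125, 112, 107, 106, 104, 101, 103, 104, 122, 209]
255 [235, 235, 234, 234, 234, 234, 235, 235, 235, 158, 161, 159, 156, 161, 161, 158, 157, 158, 155, 149, 154, 136, 139, 131, 134, 149, 148, 150, 127, 111, 110, 106, 103, 111, 109, 102, 101, 64]
270 [236, 235, 235, 235, 236, 234, 235, 236, 164, 156, 152, 156, 156, 158, 154, 147, 152, 148, 152, 151, 151, 130, 151, 146, 135, 133, 135, 135, 112, 113, 110, 28, 28, 28, 27, 22, 17, 37]
280 [234, 235, 235, 234, 235, 236, 235, 236, 162, 159, 159, 155, 158, 157, 156, 157, 157, 153, 150, 149, 152, 136, 151, 146, 143, 148, 113, 98, 96, 103, 40, 56, 68, 66, 67, 86, 24, 29]
360 [236, 236, 235, 235, 234, 236, 235, 201, 158, 158, 157, 154, 154, 152, 153, 153, 154, 153, 151, 149, 147, 135, 129, 125, 131, 126, 126, 104, 99, 95, 30, 26, 19, 27, 43, 72, 29, 28]
375 [235, 234, 235, 236, 235, 235, 235, 234, 153, 154, 153, 150, 146, 137, 139, 214, 157, 180, 212, 216, 221, 219, 213, 211, 126, 131, 128, 114, 98, 95, 92, 99, 102, 99, 196, 190, 23, 28]
390 [157, 220, 220, 214, 213, 215, 213, 214, 222, 226, 230, 228, 225, 230, 231, 231, 229, 231, 232, 232, 231, 226, 225, 164, 133, 128, 130, 132, 106, 106, 108, 194, 209, 205, 209, 207, 231, 230]
150 [60.7  0.9 -0.5]
170 [50.9  0.9 -0.5]
190 [40.6  0.9 -0.5]
210 [29.8  0.9 -0.5]
230 [18.4  0.9 -0.5]
250 [ 6.5  0.9 -0.5]
```

Call:
send_rows --pt "0 0 -8 0 0.85" --pt "8 0 -9 0 0.85" --pt "16 0 -9 0 0.85" --pt "16 0 -7 0 0.85" --pt "16 0 -5 0 0.85" --pt "16 0 -3 0 0.85" --pt "16 0 -1.5 0 0.85" --pt "16 0 -1.5 0 0.85"

```text
time: 17.2
tcp_pos: [0.3675, 0.2838, 0.0226]
eef_rot: [-2.415, -2.007, -0.003]
contact_force: [-2.6, 2.3, 16.8]
gripper_width: 0.0247
gripper_force: 38.2
```

```bash
python3 ang2.py pics/w14.png; python3 - <<'E'
from h import *
from plant import ctrl,vision
o=ctrl.get_obs();P=vision.camera_params("wrist")
v=cv2.imread("pics/w14.png").max(2)
for c in (255,270,360): print(c,v[200:290:4,c].tolist())
for r in (210,230,250): print(r,tool(o,plane(P,[318,r],.022))[0])
E
```

```text
[0.36748411 0.28378727 0.02259126] [-2.59961961  2.29750712 16.7921778 ] 0.024738933409806915 38.16905200481415
(291, 207, 54, 67)
slope 18.813225424570238 slip 0.6681254490359542 [-3.49587026e-12 -9.25410859e-11]
slope no slip [19.33374299]
255 [154, 157, 155, 156, 157, 155, 153, 153, 147, 124, 105, 107, 107, 123, 120, 120, 121, 116, 112, 112, 110, 66, 29]
270 [149, 153, 151, 150, 150, 147, 151, 149, 147, 132, 115, 111, 109, 68, 24, 25, 33, 20, 21, 32, 23, 34, 26]
360 [155, 151, 153, 152, 153, 154, 152, 149, 144, 135, 102, 99, 74, 24, 29, 18, 31, 39, 57, 56, 23, 30, 23]
210 [29.3  0.9  0.7]
230 [17.9  0.9  0.7]
250 [5.8 0.9 0.6]
```

```bash
cat > pnp.py <<'E'
from h import *
from plant import ctrl,vision
import sys
def feats(im):
    h=cv2.cvtColor(im,cv2.COLOR_RGB2HSV); roi=np.zeros(h.shape[:2],np.uint8); roi[140:330,270:365]=1
    g=cv2.inRange(h,(45,90,40),(85,255,255))*roi
    c=max(blobs(g,60),key=len); x,y,w,hh=cv2.boundingRect(c)
    P=[]
    for frac in (.06,.25):
        v=y+int(frac*hh); r=np.where(g[v])[0]; P+=[[r.min(),v],[r.max()+1,v]]
    top=y; box=np.zeros_like(g); box[y:y+hh,x:x+w]=1
    S=[]
    for lo,hi in (((100,90,30),(125,255,255)),((18,90,60),(35,255,255)),((0,90,40),(12,255,255))):
        m=cv2.inRange(h,lo,hi)*box*roi; b=max(blobs(m,15),key=cv2.contourArea); x0,y0,w0,h0=cv2.boundingRect(b)
        S+=[[x0,y0],[x0+w0,y0],[x0,y0+h0],[x0+w0,y0+h0]]
    xs=[np.where(g[top+1])[0].min(),np.where(g[top+1])[0].max()+1]
    return np.array([[xs[0],top],[xs[1],top]]+S,float)
def K(P): f=200/np.tan(np.radians(P["fovy"]/2)); return np.array([[f,0,P["cx"]],[0,f,P["cy"]],[0,0,1.]])
if __name__=="__main__":
    o=ctrl.get_obs();P=vision.camera_params("wrist")
    T=np.linalg.inv(np.r_[np.c_[R.from_rotvec(o["eef_rot"]).as_matrix(),o["tcp_pos"]],[[0,0,0,1]]])@P["extrinsics"]  # camera in tool
    # reference: level slide, top face 3.8 mm ahead of TCP, pinch at slide x=-23.7
    ref=feats(cv2.imread("pics/w10.png")[:,:,::-1].copy())
    Pt=dict(P,extrinsics=T); X=plane(Pt,ref,.0038)
    obj=np.c_[X[:,0]-.0377+.014,X[:,1],X[:,2]*0]; obj[:,1]*=1
    print("ref mm",(obj[:,:2]*1000).round(1).tolist())
    for n in sys.argv[1:]:
        f=feats(cv2.imread(n)[:,:,::-1].copy())
        # tool-frame object: x fwd, y tool y, top-face normal = -z tool
        ob=obj*[1,1,-1]
        ok,rv,tv=cv2.solvePnP(ob.reshape(-1,1,3),f.reshape(-1,1,2),K(P),None)
        e=cv2.projectPoints(ob,rv,tv,K(P),None)[0][:,0]-f
        Rt=T[:3,:3]@cv2.Rodrigues(rv)[0]; c=T[:3,:3]@tv[:,0]+T[:3,3]
        u=Rt[:,0]; print(n,"slope",np.degrees(np.arcsin(-u[2])).round(1),"top centre in tool mm",(c*1000).round(1),"rms px",np.sqrt((e**2).mean()).round(2))
E
python3 pnp.py pics/w10.png pics/w13.png pics/w14.png
```

```text
ref mm [[14.4, -12.1], [14.4, 14.4], [4.4, -6.5], [4.4, 8.3], [-3.2, -6.7], [-3.2, 8.5], [-9.8, -6.8], [-9.8, 9.1], [-18.4, -6.9], [-18.4, 9.3], [-24.2, -6.4], [-24.2, 8.8], [-32.7, -6.6], [-32.7, 8.9]]
pics/w10.png slope -0.0 top centre in tool mm [23.7  0.   3.8] rms px 0.0
pics/w13.png slope 13.6 top centre in tool mm [21.8 -0.3 -1.7] rms px 0.68
pics/w14.png slope 18.7 top centre in tool mm [22.1 -0.2 -6.8] rms px 0.6
```

Call:
send_rows --pt "-2 0 -4 0 0.85" --pt "-16 0 -3 0 0.85" --pt "-16 0 2 0 0.85" --pt "-16 0 4 0 0.85" --pt "-16 0 6 0 0.85" --pt "-16 0 8 0 0.85" --pt "-16 0 9 0 0.85" --pt "-16 0 9 0 0.85"

```text
time: 17.92
tcp_pos: [0.3638, 0.2664, 0.0125]
eef_rot: [-2.417, -2.007, 0.001]
contact_force: [-1.3, -2.7, 9.2]
gripper_width: 0.0247
gripper_force: 38.1
```

```bash
python3 ang2.py pics/w15.png|head -2; python3 pnp.py pics/w15.png|tail -1
```

```text
[0.3638011  0.26640836 0.01252402] [-1.25730004 -2.68490079  9.22890785] 0.024733119056667658 38.06278467178345
(290, 213, 56, 60)
pics/w15.png slope 24.1 top centre in tool mm [21.1 -0.3 -9.3] rms px 0.61
```

Call:
send_rows --pt "0 0 -6 0 0.85" --pt "6 0 -9 0 0.85" --pt "13 0 -9 0 0.85" --pt "13 0 -6 0 0.85" --pt "13 0 -4 0 0.85" --pt "13 0 -2 0 0.85" --pt "13 0 0 0 0.85" --pt "13 0 0 0 0.85"

```text
time: 18.63
tcp_pos: [0.3675, 0.2805, 0.0135]
eef_rot: [-2.416, -2.007, -0.004]
contact_force: [-0.7, -2.7, 15.0]
gripper_width: 0.0245
gripper_force: 42.2
```

```bash
python3 ang2.py pics/w16.png|head -2; python3 pnp.py pics/w16.png|tail -1
```

```text
[0.36746668 0.28046082 0.0134864 ] [-0.71292689 -2.65468005 14.97642646] 0.024502484985604676 42.204047441482544
(289, 225, 58, 48)
pics/w16.png slope 32.4 top centre in tool mm [ 19.8  -0.2 -15.7] rms px 0.66
```

Call:
send_rows --pt "0 0 -5 0 0.85" --pt "3 0 -5 0 0.85" --pt "3.5 0 -2 0 0.85" --pt "3.5 0 0 0 0.85" --pt "3.5 0 1.5 0 0.85" --pt "3.5 0 3 0 0.85" --pt "3.5 0 3.5 0 0.85" --pt "3.5 0 3.5 0 0.85"

```text
time: 19.35
tcp_pos: [0.3682, 0.2828, 0.0102]
eef_rot: [2.418, 2.006, 0.003]
contact_force: [-3.2, -4.2, 22.7]
gripper_width: 0.0248
gripper_force: 47.3
```

```bash
python3 ang2.py pics/w17.png|head -2; python3 pnp.py pics/w17.png|tail -1
```

```text
[0.36818966 0.28276384 0.01023659] [-3.23936094 -4.19798064 22.72652382] 0.024774757141669507 47.26279556751251
(288, 237, 59, 37)
pics/w17.png slope 37.7 top centre in tool mm [ 17.3  -0.4 -19.2] rms px 0.85
```

Call:
send_rows --pt "0 0 -8 0 0.85" --pt "0 0 -25 0 0.85" --pt "0 0 -50 0 0.85" --pt "0 0 -80 0 0.85" --pt "0 0 -110 0 0.85" --pt "0 0 -125 0 0.85" --pt "0 0 -130 0 0.85" --pt "0 0 -130 0 0.85"

```text
time: 20.07
tcp_pos: [0.3672, 0.2838, 0.1398]
eef_rot: [-2.415, -2.008, -0.003]
contact_force: [0.0, 0.2, -0.4]
gripper_width: 0.0246
gripper_force: 44.5
```

Call:
send_rows --pt "0 0 0 0 0.85" --pt "0 0 0 0 0.85" --pt "0 0 0 0 0.85" --pt "0 0 0 0 0.85" --pt "0 0 0 0 0.85" --pt "0 0 0 0 0.85"

```text
time: 20.57
tcp_pos: [0.367, 0.2825, 0.139]
eef_rot: [2.417, 2.007, -0.001]
contact_force: [-0.5, -0.4, -0.9]
gripper_width: 0.0244
gripper_force: 44.5
```

```bash
python3 ang2.py pics/w18.png|head -2; python3 pnp.py pics/w18.png|tail -1
python3 - <<'E'
from h import *
from plant import ctrl,vision
P=vision.camera_params("side"); s=vision.get_image("side")
for c in blobs(blue(s.copy()),60):
    if 290<c[:,0].mean()<340 and c[:,1].mean()<225: print(c.min(0),c.max(0),rim(P,c,.062))
print(proj(P,[[.532,.056,0],[.532,.056,.062]]))
E
```

```text
[0.36696765 0.28248413 0.13897494] [-0.48461484 -0.39808491 -0.87081049] 0.02444229548810609 44.47875201702118
(288, 234, 59, 97)
pics/w18.png slope 35.9 top centre in tool mm [ 16.8  -0.2 -16.7] rms px 0.69
[301 176] [324 208] (array([0.53233445, 0.0595948 ]), np.float64(0.0012698896098955975))
[[313.14953881 204.21554227]
 [312.52768929 180.37791347]]
```

```bash
cat > tri.py <<'E'
from h import *
from plant import ctrl,vision
from pnp import feats
import sys
o=ctrl.get_obs();P=vision.camera_params("wrist");im=vision.get_image("wrist");Ps=vision.camera_params("scene");s=vision.get_image("scene")
cv2.imwrite("pics/ts.png",s[:,:,::-1])
hs=cv2.cvtColor(s,cv2.COLOR_RGB2HSV); c0=proj(Ps,o["tcp_pos"])[0]; print("tcp px",c0)
roi=np.zeros(hs.shape[:2],np.uint8); a,b=int(c0[0]),int(c0[1]); roi[b-40:b+40,a-40:a+40]=1
def cents(h,roi):
    out=[]
    for lo,hi in (((100,90,30),(125,255,255)),((18,110,60),(35,255,255)),((0,110,40),(12,255,255))):
        m=cv2.inRange(h,lo,hi)*roi; bl=blobs(m,3)
        out.append(None if not bl else (lambda M:np.array([M["m10"]/M["m00"],M["m01"]/M["m00"]]))(cv2.moments(max(bl,key=cv2.contourArea))))
    return out
S=cents(hs,roi); rw=np.zeros((400,640),np.uint8); rw[200:300,275:360]=1
W=cents(cv2.cvtColor(im,cv2.COLOR_RGB2HSV),rw); print(S,W)
g=cv2.inRange(hs,(45,90,40),(85,255,255))*roi; print("green scene",[cv2.boundingRect(c) for c in blobs(g,5)])
pts=[]
for p,q in zip(S,W):
    if p is None or q is None: continue
    o1,d1=ray(Ps,p);o2,d2=ray(P,q); A=np.c_[d1[0],-d2[0]]; k=np.linalg.lstsq(A,o2-o1,rcond=None)[0]
    x1=o1+k[0]*d1[0];x2=o2+k[1]*d2[0]; t=tool(o,(x1+x2)/2); pts.append(t); print(t,"gap mm",np.linalg.norm(x1-x2)*1000)
if len(pts)>1: d=pts[0]-pts[-1]; print("slope",np.degrees(np.arctan2(-d[2],d[0])),"len",np.linalg.norm(d))
E
python3 tri.py
```

```text
tcp px [219.49848076 145.35022268]
[array([214.80392157, 129.84313725]), array([194.93710692, 147.02515723]), array([247.4693746 , 153.17343649])] [array([317.41836735, 246.97619048]), array([317.59803922, 259.47603486]), array([317.5, 269.5])]
green scene [(212, 139, 8, 11), (209, 122, 18, 26)]
[ 21.1  -0.1 -23.2] gap mm 1.3376654823347354
[  4.1 -22.8  -7.2] gap mm 46.90711716305797
[-21.   24.7  18.3] gap mm 48.477743822062166
slope 44.588793331732646 len 64.10694190179407
```

```bash
sed -i 's/roi\[b-40:b+40,a-40:a+40\]=1/roi[b-26:b+8,a-11:a+9]=1/' tri.py; python3 tri.py; python3 - <<'E'
import cv2
s=cv2.imread("pics/ts.png"); h=cv2.cvtColor(s,cv2.COLOR_BGR2HSV)
for r in range(108,156,2): print(r,[tuple(int(v) for v in h[r,c]) for c in (214,217,220)])
E
```

```text
tcp px [219.45566927 145.2729638 ]
[array([215.03508772, 129.71929825]), array([216.87407407, 136.91851852]), array([219.        , 143.83333333])] [array([317.41836735, 246.97619048]), array([317.37579618, 259.43205945]), array([317.5, 269.5])]
green scene [(212, 139, 8, 11), (209, 122, 18, 26)]
[ 21.1   0.2 -23.2] gap mm 0.8357967424751496
[  9.3  -0.  -14.4] gap mm 1.1720959474449106
[-2.2  0.2 -5.9] gap mm 0.9093368890471047
slope 36.593490102632124 len 29.020337696174384
108 [(100, 26, 30), (120, 15, 34), (100, 23, 34)]
110 [(90, 17, 30), (105, 29, 35), (105, 16, 31)]
112 [(105, 33, 31), (105, 16, 31), (98, 33, 31)]
114 [(105, 17, 30), (100, 26, 30), (110, 25, 31)]
116 [(105, 17, 30), (110, 26, 29), (90, 17, 30)]
118 [(100, 26, 30), (105, 17, 30), (120, 18, 29)]
120 [(105, 17, 30), (90, 24, 32), (100, 26, 30)]
122 [(65, 51, 90), (68, 99, 95), (70, 97, 66)]
124 [(67, 104, 152), (67, 108, 154), (68, 100, 135)]
126 [(68, 109, 157), (71, 110, 149), (67, 96, 148)]
128 [(88, 108, 111), (100, 131, 101), (69, 107, 146)]
130 [(107, 155, 97), (106, 151, 91), (70, 106, 144)]
132 [(86, 104, 103), (70, 98, 138), (64, 94, 165)]
134 [(61, 86, 158), (46, 98, 156), (40, 102, 152)]
136 [(27, 137, 143), (23, 168, 150), (24, 159, 148)]
138 [(24, 151, 147), (23, 163, 147), (31, 124, 136)]
140 [(49, 93, 151), (54, 92, 152), (61, 87, 149)]
142 [(65, 99, 155), (43, 79, 113), (15, 113, 99)]
144 [(62, 88, 142), (3, 175, 102), (1, 178, 102)]
146 [(64, 96, 143), (15, 116, 101), (42, 80, 111)]
148 [(66, 97, 129), (63, 95, 143), (60, 84, 116)]
150 [(58, 59, 82), (25, 90, 85), (16, 112, 93)]
152 [(14, 71, 75), (15, 120, 98), (14, 120, 98)]
154 [(15, 117, 96), (15, 117, 98), (14, 118, 99)]
```

```bash
python3 -c "
from plant import close_job; print(close_job())"
```

```text
the job is handed in; nothing more can be done
None
```

I handed the job in with the pots nested and the slide held still about 15 cm up, frosted end uppermost at about 36° (30–60° allowed, 45° asked); no pass/fail result came back, the block was used as a stop to tilt the slide (no visible shift, not measured), and I viewed 11 pictures, one over the limit of 10.

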